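# Set the lids on the sewing box and lift off only the outer one

## Robot

A 6-joint arm with a two-finger parallel gripper is mounted at the origin on a cart in front of the work surface, level with it; the furniture and walls round the work are solid. World frame = base frame: x ahead of the robot, y to its left, z up, the work surface at z = 0. Lengths are in mm, angles in rad, forces in N, time in s.
With the tool pointing down it reaches from about 425 to 1125 mm from the base axis. Payload 14.9 kg.
Tool frame: the origin (TCP) lies on the centre line of the jaws, within the pads' length; the fingertips stand 11 mm ahead of it and the grasp point (between the pads) lies 8 mm behind it; z points along the fingers, x is the direction in which the jaws open and shut, and the axes are right-handed (so a half turn about z gives the same grasp; the last joint's range is limited). The gripper opens to 91 mm and grips with 3 to 60 N. Pads are 32 mm wide; open, the fingers measure 118 mm over their backs; the gripper's body (76 mm by 178 mm) begins 60 mm behind the grasp point.
Start: joints at [-1.167, 0.379, 1.734, -0, 1.028, -0.033], TCP at [296.127, -634.292, 224.932] pointing down, gripper open.
Joint ranges: [-2.77, 2.77], [-0.74, 2.19], [0, 2.66], [-1.06, 4.2], [0.31, 2.87], [-3.08, 3.08]. Speed limits (rad/s): [1.89, 1.89, 2.39, 3.14, 3.14, 3.14].

## Interface

Orientations are given as a 3x3 rotation matrix whose columns are the frame's x, y, z axes.
In Python, from rig import sense, viewer, arm, find_in, regions_of, spot_point gives the robot as it stands.
- The arm moves only by the shell command python3 -m pendant 'ROWS' [FORCE]. ROWS is JSON, a list that holds one entry, the list of rows, each a list of 5 numbers: the finger opening in mm, from 0 to 91.2, then the shift along the tool's x, y, z in units of 25 mm (1.0 is 25 mm), then the turn about the tool's z in degrees. A call has 1 to 5 rows; each row shifts and turns the commanded pose from where the row before left it, along the tool's axes as they then stand; what a row does not reach is not made up. A row lasts 1/8 s, in which the tool goes at most 62.5 mm and 10.7 degrees, less where a joint would pass 70% of its speed; a pose out of reach is approached as far as the arm can. A call is refused whole if a number of a shift passes 1 or a number of a turn 10.7, either way. A call with a gripper value outside its range is refused whole. The fingers move at their own pace and stop on an object; FORCE is the grip in N (left out, the last holds). Time passes only in rows, so rows that do not move let the fingers close. It gives the time, the measured TCP pose, the force and the opening at its end, in the units of the state.
- sense(): the state, without advancing time (a new reading comes with each control period).
- viewer.read_camera(name): name is "scene" or "top" or "wrist"; returns a dict with "color" (400x640x3 uint8, red, green, blue), "camera_matrix" (3x3 intrinsics, pixels), "cam_to_world" (4x4, takes a point from camera to world coordinates). Camera axes: x right, y down, z forward; pixel columns grow to the right and rows downward; lengths in mm; the calibration is good to about 2 mm. A picture is of the moment at which its call begins. There is no depth.
- arm.sign_off(): hands the job in, once; it reports no verdict.
Trained networks look in a picture, given as the dict that the camera call returned (one of the last four; its "shot" number tells which), for a name from the list of things; names that differ only in an ending like _2 or _b are one class to them, and where a whole thing is asked for, a point or a joint stands for the part that bears it (a point fixed in the world has none). Each returns a list of dicts, best first, with "score" (0 to 1); they miss things now and then, are a little off and sometimes report something else, mostly with a low value. They report only what shows in the picture. A call takes as long as a camera call.
- find_in(picture, target): "pixel" ([row, column] in pixels, amid what is visible of it).
- regions_of(picture, target): "pixels" (400x640 bool, what is visible of it) and "pixel" ([row, column] in pixels, amid what is visible of it).
- spot_point(picture, target): "pixel" ([row, column] in pixels: a listed point, or the origin of a listed thing).
The state is a dict: "t": time; "joint_pos": joint angles; "qvel": joint speeds; "tau": joint torques, N m; "tcp_pos": TCP position; "tool_rot": TCP orientation; "force": force on the tool from outside, world axes, zero at the start; "ft_torque": the same for the moment, N m; "opening": opening from 0.0 (shut) to 1.0 (fully open).
Only numpy, scipy, OpenCV 4.12 (cv2) and the standard library are available. Lean on these libraries where they do the work, as an engineer would, in place of code of your own. Each camera call takes 0.05 s, during which the arm holds its last target. There are 200 camera calls.

## Task

Get the sewing box ready for mending: lay the thread spindle level in the two notched saddles inside the open box and let go of it. Then carry the nested pair of lids together (the inner lid's knob lifts both), set the pair squarely home on the box and let go. Finally take the outer lid by its collar, lift it straight up until it is completely clear above the knob, leaving the inner lid seated as it is, and finish while still holding the outer lid level and still above the box; drop nothing and leave the other things where they are.

Things in the scene. Friction and masses are not known exactly. Their poses are not given: they have to be found in the camera images.
- sewing_box: Open wooden sewing box, fixed, 126 (x) x 150 (y) x 60 mm high, walls 5, floor 4 mm. Origin: centre of its underside on the worktop, z up. Inside, at y = -52 and +52 mm, stand two saddles 8 mm thick, each with a 90 degree V notch open upward, 28 mm wide at its mouth, the mouth 40 mm above the worktop. Box and lids stand left and right; which is where varies.
- box_cradle (a point): Where the middle of the spindle's axis lies when it rests in both notches: on the box's centre line, 36 mm above its underside (24 mm below the rim). The spindle then lies along the box's y axis; either way round is right.
- box_rim (a point): Centre of the box's mouth at rim height, 60 mm above the worktop. Axes as the box.
- spindle: Thread spindle: round dowel, 14 mm thick, 124 mm long along its y axis, with two bobbins whose square ends (28 x 28 x 3 mm) are centred 24 and 38 mm either side of the middle. Grip it at the bare middle, 45 mm long. Origin: its middle, on the axis, 14 mm above the worktop at the start, where it lies on the square ends. About 60 g.
- inner_lid: Inner lid: plate 134 (x) x 158 (y) x 5 mm; lip frame 109 x 133 mm, 8 mm deep below it, enters the box with 3.5 mm play each side; square knob 18 x 18 mm, sides along x and y. Origin: centre of the lip's lower edge (plate 8 to 13 mm, knob top 69 mm above). Starts flat on the worktop. Seated: origin 52 mm above the box's underside, centred, axes along the box's (half turn allowed). 160 g.
- knob_top (a point): Centre of the top of the inner lid's knob, 69 mm above the inner lid's origin. 24 mm of the knob stand out above the outer lid's collar; lifting the knob carries both lids.
- outer_lid: Outer lid, loose on the inner one: plate 145 (x) x 169 (y) x 4 mm, skirt reaching 7 mm below it (2.5 mm play), in the middle a square collar 46 x 46 mm, 28 mm high, its 26 mm square hole passing the knob with 4 mm play. Origin: centre of the plate's underside, 13 mm above the inner lid's when nested; collar from 4 to 32 mm. It must rise 63 mm to clear the knob wholly. 140 g.
- collar_top (a point): Centre of the top of the outer lid's collar, 32 mm above the outer lid's origin.
- thread_spool_2: Bystander: reel of thread, 28 x 41 x 42 mm, standing between the two places; leave it alone. Origin: centre of its underside.
- peg_2: Bystander: wooden clothes peg 15 x 72 x 12 mm, lying between the two places, farther back; leave it alone.
- nail_brush: Bystander: nail brush 30 x 85 x 23 mm, lying to the right of the spindle; leave it alone.
- tape_measure: Bystander: round tape measure 54 x 61 x 18 mm, farther back; leave it alone.

How it is judged:
By the outcome, as a careful person would: the job done as asked, in the order asked, and still so for the second after the job is handed in, while the arm keeps its last pose, push and grip.
It also fails if it takes over 54 s, if anything falls off the work surface, if the arm or the gripper's body presses on something with over 40 N, if the wrist force passes 120 N, or if a joint passes its speed limit or range.

## Working session

There is one attempt and no reset: what is moved stays moved. The work goes in short steps, Python scripts to look and compute and a shell command to move; the robot and the scene stay as the last step left them, time stands still between calls to the robot, and variables do not carry over. Pictures are saved under pics/ and viewed, about 8 in all and at most 12, crops included, and the job is handed in when it is done.

```bash
ls; mkdir -p pics; cat > h.py <<'E'
import numpy as np, cv2
from rig import sense, viewer, arm, find_in, regions_of, spot_point
def ray(p,px):
    K=np.array(p["camera_matrix"]);T=np.array(p["cam_to_world"])
    d=T[:3,:3]@np.linalg.solve(K,[px[1],px[0],1.0]);return T[:3,3],d
def atz(p,px,z):
    o,d=ray(p,px);return (o+d*(z-o[2])/d[2]).round(1)
def tri(prs):
    A=np.zeros((3,3));b=np.zeros(3)
    for p,px in prs:
        o,d=ray(p,px);d=d/np.linalg.norm(d);M=np.eye(3)-np.outer(d,d);A+=M;b+=M@o
    return np.linalg.solve(A,b).round(1)
def proj(p,X):
    K=np.array(p["camera_matrix"]);T=np.array(p["cam_to_world"])
    c=T[:3,:3].T@(np.asarray(X,float)-T[:3,3]);u=K@c;return u[1]/u[2],u[0]/u[2]
def save(p,n,crop=None,s=1):
    im=p["color"][:,:,::-1]
    if crop: im=im[crop[0]:crop[1],crop[2]:crop[3]]
    cv2.imwrite("pics/"+n,cv2.resize(im,None,fx=s,fy=s,interpolation=cv2.INTER_CUBIC))
E
python3 - <<'E'
from h import *
s=viewer.read_camera("scene");t=viewer.read_camera("top")
import numpy as np
cv2.imwrite("pics/a.png",cv2.resize(np.hstack([s["color"],t["color"]])[:,:,::-1],(800,250)))
cv2.imwrite("pics/top.png",t["color"][:,:,::-1]);cv2.imwrite("pics/sc.png",s["color"][:,:,::-1])
for p in(s,t):
  print(np.array(p["cam_to_world"]).round(2).tolist())
  for n in["sewing_box","box_cradle","box_rim","spindle","inner_lid","knob_top","outer_lid","collar_top"]:
    print(n,[(r["pixel"],round(r["score"],2)) for r in spot_point(p,n)[:3]])
E
```

```text
pics
[[0.49, -0.45, 0.75, -648.83], [-0.87, -0.25, 0.42, -761.97], [0.0, -0.86, -0.51, 893.5], [0.0, 0.0, 0.0, 1.0]]
sewing_box [([219.9, 310.1], 0.82)]
box_cradle [([211.3, 312.4], 0.68)]
box_rim [([201.8, 313.5], 0.95), ([195.9, 233.5], 0.69)]
spindle [([253.0, 370.1], 0.57)]
inner_lid [([196.2, 234.7], 0.63), ([182.2, 307.9], 0.36)]
knob_top [([179.4, 238.5], 0.61)]
outer_lid [([192.9, 235.9], 0.79)]
collar_top [([188.6, 235.0], 0.94)]
[[-0.01, -1.0, 0.04, 499.94], [-1.0, 0.01, 0.01, -88.88], [-0.01, -0.04, -1.0, 1374.75], [0.0, 0.0, 0.0, 1.0]]
sewing_box [([219.0, 311.0], 0.84)]
box_cradle [([218.1, 309.9], 0.91)]
box_rim [([220.1, 308.5], 0.84), ([252.0, 441.6], 0.59)]
spindle [([249.2, 400.3], 0.58), ([217.8, 311.1], 0.43)]
inner_lid [([223.8, 202.0], 0.38)]
knob_top [([224.7, 195.1], 0.53)]
outer_lid [([222.6, 204.8], 0.89)]
collar_top [([224.7, 195.4], 0.82)]
```

View pics/top.png

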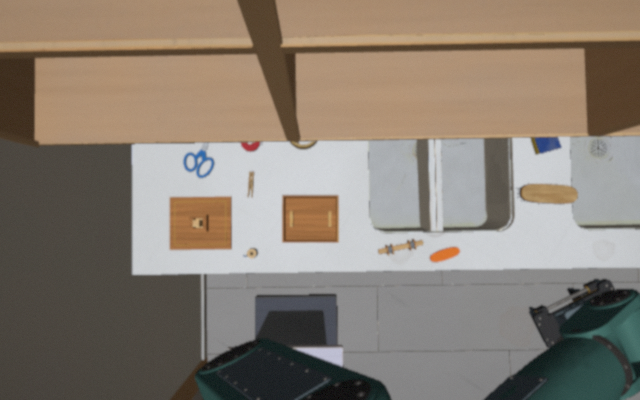

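View pics/sc.png

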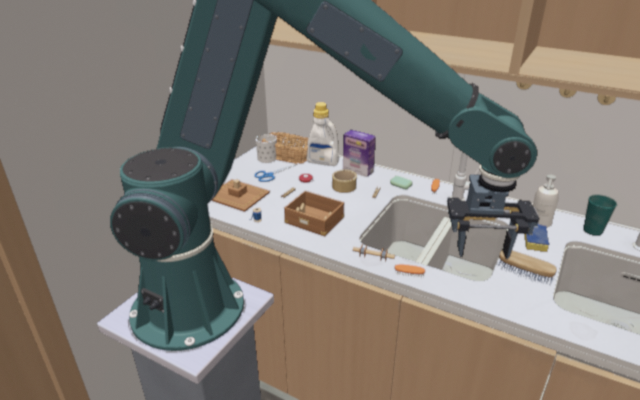

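The top view shows lids left (~223,200), box (~219,311), spindle (~247,400) tilted a bit, the orange nail brush to its right, and spool and peg between box and lids. Now I'll measure poses.

```bash
python3 - <<'E'
from h import *
s=viewer.read_camera("scene");t=viewer.read_camera("top")
def sp(p,n,i=0): 
    r=spot_point(p,n); return r[0]["pixel"] if r else None
for n in["sewing_box","box_cradle","box_rim","spindle","knob_top","outer_lid","collar_top","thread_spool_2"]:
    a,b=sp(s,n),sp(t,n)
    print(n,a,b,tri([(s,a),(t,b)]) if a and b else "")
for n,z in[("sewing_box",60),("outer_lid",17),("spindle",14),("thread_spool_2",42),("peg_2",12),("nail_brush",23)]:
  for p,nm in((t,"top"),(s,"scene")):
    r=regions_of(p,n)
    for q in r[:2]:
      m=q["pixels"].astype(np.uint8)
      c=max(cv2.findContours(m,cv2.RETR_EXTERNAL,cv2.CHAIN_APPROX_NONE)[0],key=cv2.contourArea)[:,0,:]
      W=np.array([atz(p,(v,u),z)[:2] for u,v in c],np.float32)
      print(n,nm,round(q["score"],2),m.sum(),cv2.minAreaRect(W))
S=sense();print(S["tcp_pos"],np.array(S["tool_rot"]).round(3).tolist(),S["t"])
E
```

```text
sewing_box [220.3, 310.0] [221.5, 308.6] [492.1 -69.7   3.3]
box_cradle [209.6, 315.3] [218.3, 309.3] [503.6 -76.8  39.9]
box_rim None [221.6, 307.0] 
spindle [253.3, 372.4] [250.0, 402.1] [ 412.  -324.1   20. ]
knob_top [180.0, 237.9] [223.7, 194.0] [495.  224.8  70.1]
outer_lid [194.0, 237.4] [224.0, 201.3] [490.6 222.4  17. ]
collar_top [187.7, 235.3] [222.7, 196.8] [493.9 230.6  38. ]
thread_spool_2 [220.5, 257.2] [250.9, 251.7] [414.5  86.7  -3.6]
sewing_box top 0.69 2680 ((502.3331604003906, -77.48644256591797), (148.65313720703125, 124.45462799072266), 89.18671417236328)
sewing_box scene 0.63 1954 ((467.72235107421875, -93.71744537353516), (189.80821228027344, 200.68116760253906), 89.21517944335938)
outer_lid top 0.78 3104 ((495.93585205078125, 222.8813018798828), (167.92208862304688, 145.16221618652344), 89.19023132324219)
outer_lid scene 0.78 1076 ((491.07861328125, 221.09567260742188), (159.08360290527344, 182.95199584960938), 2.123715877532959)
spindle top 0.78 263 ((420.8271484375, -324.4663391113281), (24.484508514404297, 121.95458221435547), 12.652549743652344)
spindle 
[... 511 characters left out ...]
7578125, 86.05648803710938), (16.433731079101562, 60.916664123535156), 81.1646499633789)
peg_2 scene 0.43 58 ((556.8727416992188, 281.0924377441406), (61.489768981933594, 25.008174896240234), 38.480133056640625)
peg_2 scene 0.22 1068 ((498.52783203125, 229.3548583984375), (182.6320037841797, 162.17030334472656), 89.61385345458984)
nail_brush top 0.72 290 ((399.2760009765625, -440.2350158691406), (29.972023010253906, 80.0816421508789), 20.784889221191406)
nail_brush scene 0.78 234 ((392.7969665527344, -440.65679931640625), (40.81946563720703, 78.80184936523438), 14.46473503112793)
[ 296.12377029 -634.30503421  224.92421053] [[0.423, -0.906, -0.0], [-0.906, -0.423, 0.0], [-0.0, 0.0, -1.0]] 2.4
```

```bash
python3 -m pendant '[[[60,-0.91,-0.98,0,0],[60,-0.91,-0.98,0,0],[60,-0.91,-0.98,0,0],[60,-0.91,-0.98,0,0],[60,-0.91,-0.98,0,0]]]' && python3 -m pendant '[[[60,-0.91,-0.98,0,0],[60,-0.91,-0.98,0,0],[60,-0.91,-0.98,0,0],[60,-0.91,-0.98,0,0],[60,-0.91,-0.98,0,0]]]' && python3 -m pendant '[[[60,0,0,0.4,-9.7],[60,0,0,0.4,-9.7],[60,0,0,0.4,-9.7],[60,0,0,0.4,-9.7]]]' && python3 -m pendant '[[[60,0,0,0.4,-9.7],[60,0,0,0.4,-9.7],[60,0,0,0.4,-9.7],[60,0,0,0.4,-9.7],[60,0,0,0,0]]]'
cat >> h.py <<'E'
def to(target,ang=None,S=None):
    S=S or sense();R=np.array(S["tool_rot"]);p=np.array(S["tcp_pos"])
    a=np.degrees(np.arctan2(R[1,0],R[0,0]))
    print("t",S["t"],"tcp",p.round(1),"ang",a.round(2),"tilt",R[:,2].round(3),"F",np.array(S["force"]).round(1),"open",round(S["opening"]*91.2,1))
    print(" shift/25:",((R.T@(np.array(target)-p))/25).round(3),"turn:",None if ang is None else round(a-ang,2))
def rect(p,n,z,k=0):
    q=regions_of(p,n)[k];m=q["pixels"].astype(np.uint8)
    c=max(cv2.findContours(m,cv2.RETR_EXTERNAL,cv2.CHAIN_APPROX_NONE)[0],key=cv2.contourArea)[:,0,:]
    W=np.array([atz(p,(v,u),z)[:2] for u,v in c],np.float32)
    return round(q["score"],2),cv2.minAreaRect(W)
E
python3 - <<'E'
from h import *
to([421,-324,22],12.6)
w=viewer.read_camera("wrist");save(w,"w1.png")
print(np.array(w["cam_to_world"]).round(2).tolist())
r=spot_point(w,"spindle");print(r[:2], [atz(w,q["pixel"],14) for q in r[:2]])
for z in (14,21): print(rect(w,"spindle",z))
E
```

```text
t: 3.02
tcp_pos: [359.3, -478.4, 225.0]
tool_rot: [[0.423, -0.906, 0.0], [-0.906, -0.423, -0.0], [0.0, -0.0, -1.0]]
force: [0.7, 0.0, 0.1]
opening: 0.656
t: 3.65
tcp_pos: [422.2, -323.6, 225.1]
tool_rot: [[0.423, -0.906, 0.0], [-0.906, -0.423, -0.0], [0.0, -0.0, -1.0]]
force: [0.6, -0.8, 0.6]
opening: 0.657
t: 4.15
tcp_pos: [422.0, -324.5, 184.7]
tool_rot: [[0.9, -0.436, 0.0], [-0.436, -0.9, -0.0], [0.0, 0.0, -1.0]]
force: [0.4, 0.2, -0.8]
opening: 0.657
t: 4.78
tcp_pos: [421.6, -324.3, 144.5]
tool_rot: [[0.976, 0.218, -0.001], [0.218, -0.976, 0.001], [-0.001, -0.001, -1.0]]
force: [-0.1, 0.9, -0.2]
opening: 0.661
t 4.775 tcp [ 421.6 -324.3  144.5] ang 12.57 tilt [-0.001  0.001 -1.   ] F [-0.1  0.9 -0.2] open 60.2
 shift/25: [-0.017 -0.012  4.899] turn: -0.03
[[0.98, 0.21, 0.06, 406.0], [0.22, -0.94, -0.26, -252.57], [-0.0, 0.26, -0.96, 304.27], [0.0, 0.0, 0.0, 1.0]]
[{'pixel': [193.9, 320.6], 'score': 0.72}] [array([ 421.3, -323.2,   14. ])]
(0.69, ((404.03070068359375, -458.7914733886719), (30.98502540588379, 34.90821838378906), 12.56344985961914))
(0.69, ((404.1206970214844, -453.81585693359375), (30.24471092224121, 34.090431213378906), 12.608465194702148))
```

View pics/w1.png

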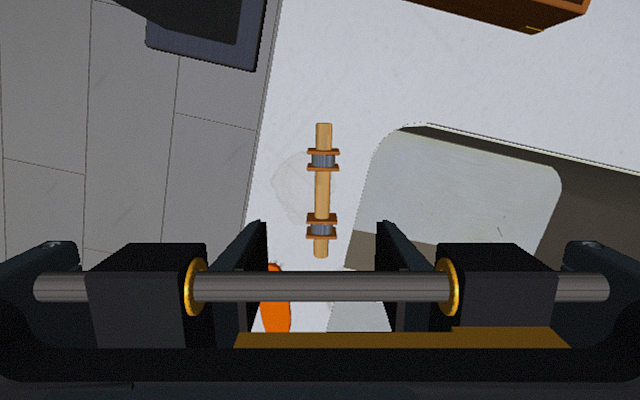

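Spindle in full view, ends at about (123,324) and (258,320), middle (194,322), clear of the fingers.

```bash
python3 - <<'E'
from h import *
w=viewer.read_camera("wrist")
a=atz(w,(123.5,324),18);b=atz(w,(257.5,320.7),18);d=a-b
print(a,b,(a+b)/2,np.degrees(np.arctan2(-d[0],d[1])), np.linalg.norm(d))
h=[atz(w,(r,c),17) for r,c in((160,323),(227,321.5))];print(sum(h)/2,h)
m=(a+b)/2; to([m[0],m[1],14],np.degrees(np.arctan2(-d[0],d[1])))
E
```

```text
[ 411.3 -262.1   18. ] [ 435.3 -383.8   18. ] [ 423.3  -322.95   18.  ] 11.155936283304374 124.04390351806894
[ 423.4 -323.4   17. ] [array([ 417.3, -292.8,   17. ]), array([ 429.5, -354. ,   17. ])]
t 5.025 tcp [ 422.1 -324.7  145.4] ang 12.5 tilt [ 0.001 -0.    -1.   ] F [0.3 0.6 0. ] open 60.1
 shift/25: [ 0.061 -0.061  5.256] turn: 1.34
```

```bash
python3 -m pendant '[[[50,0.06,-0.05,0.9,1.3],[50,0,0,0.9,0],[50,0,0,0.9,0],[50,0,0,0.9,0],[50,0,0,0.9,0]]]' && python3 -m pendant '[[[50,0,0,0.73,0],[50,0,0,0,0],[0,0,0,0,0],[0,0,0,0,0],[0,0,0,0,0]]]' 30 && python3 -m pendant '[[[0,0,0,0,0],[0,0,0,0,0],[0,0,0,-0.5,0]]]' && python3 - <<'E'
from h import *
to([502.5,-77,150],0)
E
```

```text
t: 5.65
tcp_pos: [423.3, -323.2, 32.1]
tool_rot: [[0.981, 0.195, 0.001], [0.195, -0.981, -0.0], [0.0, 0.001, -1.0]]
force: [0.6, -0.2, -0.0]
opening: 0.545
t: 6.28
tcp_pos: [423.4, -323.2, 14.8]
tool_rot: [[0.981, 0.196, 0.001], [0.196, -0.981, -0.001], [0.001, 0.001, -1.0]]
force: [0.1, 0.2, 0.5]
opening: 0.25
t: 6.65
tcp_pos: [422.6, -322.6, 26.5]
tool_rot: [[0.981, 0.196, -0.001], [0.196, -0.981, 0.001], [-0.001, -0.001, -1.0]]
force: [-0.8, -0.1, -0.5]
opening: 0.143
t 6.65 tcp [ 422.6 -322.6   26.5] ang 11.33 tilt [-0.001  0.001 -1.   ] F [-0.8 -0.1 -0.5] open 13.1
 shift/25: [ 5.059 -9.009 -4.934] turn: 11.33
```

```bash
python3 -m pendant '[[[0,0,0,-1,0],[0,0,0,-1,0],[0,0,0,-1,0],[0,0.5,-0.9,-1,0],[0,0.5,-0.9,-0.93,0]]]' && python3 -m pendant '[[[0,0.58,-0.9,0,0],[0,0.58,-0.9,0,0],[0,0.58,-0.9,0,0],[0,0.58,-0.9,0,0],[0,0.58,-0.9,0,0]]]' && python3 -m pendant '[[[0,0.58,-0.9,0,0],[0,0.58,-0.9,0,0],[0,0,-0.9,0,5.65],[0,0,0,0,5.65],[0,0,0,0,0]]]' && python3 - <<'E'
from h import *
to([502.5,-77,150],0)
w=viewer.read_camera("wrist");t=viewer.read_camera("top")
save(w,"w2.png");np.savez("w2.npz",cm=w["camera_matrix"],c2w=w["cam_to_world"])
for p in(w,t):
  for n in("box_cradle","box_rim","sewing_box"):
    z=dict(box_cradle=36,box_rim=60,sewing_box=0)[n]
    print(n,[(round(q["score"],2),atz(p,q["pixel"],z)) for q in spot_point(p,n)[:1]])
E
```

```text
t: 7.28
tcp_pos: [438.8, -273.4, 151.4]
tool_rot: [[0.981, 0.196, 0.0], [0.196, -0.981, -0.0], [0.0, 0.0, -1.0]]
force: [0.1, 1.3, -0.2]
opening: 0.143
t: 7.9
tcp_pos: [487.9, -148.5, 150.6]
tool_rot: [[0.981, 0.196, 0.0], [0.196, -0.981, -0.0], [0.0, 0.0, -1.0]]
force: [1.1, 0.8, -1.2]
opening: 0.144
t: 8.52
tcp_pos: [502.9, -77.3, 150.5]
tool_rot: [[1.0, 0.001, 0.0], [0.001, -1.0, -0.0], [0.0, 0.0, -1.0]]
force: [-0.5, 0.8, 0.3]
opening: 0.145
t 8.525 tcp [502.9 -77.3 150.5] ang 0.08 tilt [ 0. -0. -1.] F [-0.5  0.8  0.3] open 13.2
 shift/25: [-0.016 -0.012  0.02 ] turn: 0.08
box_cradle []
box_rim []
sewing_box []
box_cradle []
box_rim []
sewing_box []
```

View pics/w2.png

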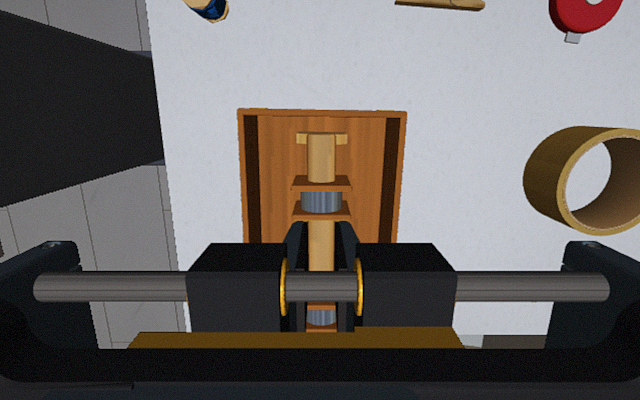

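The box's far rim edge runs from about (109,238) to (111,407), with the spindle over the middle and the far saddle at about (138,322).

```bash
python3 - <<'E'
from h import *
z=np.load("w2.npz");w=dict(camera_matrix=z["cm"],cam_to_world=z["c2w"])
im=cv2.imread("pics/w2.png").astype(int); 
hsv=cv2.cvtColor(im.astype(np.uint8),cv2.COLOR_BGR2HSV)
m=(hsv[:,:,1]>110)&(hsv[:,:,0]<20)
L=[];Rr=[]
for r in range(116,235,4):
    c=np.where(m[r,225:420])[0]+225; L.append(atz(w,(r,c[0]-.5),60)[:2]); Rr.append(atz(w,(r,c[-1]+.5),60)[:2])
T=[atz(w,(np.where(m[95:130,c])[0][0]+94.5,c),60)[:2] for c in range(245,402,6)]
for n,a in(("L",L),("R",Rr)):
    a=np.array(a); f=np.polyfit(a[:,1],a[:,0],1); print(n,np.degrees(np.arctan(f[0])),np.polyval(f,-77),np.std(a[:,0]-np.polyval(f,a[:,1])))
a=np.array(T);f=np.polyfit(a[:,0],a[:,1],1);print("T",np.degrees(np.arctan(f[0])),np.polyval(f,502.5))
print("saddle z40",[atz(w,(133,c),40) for c in(297,348)])
E
```

```text
L 1.0063971404672472 440.42063817738057 0.2215211189386994
R 0.9535654711670302 564.9650220520188 0.21359114647779304
T -0.9571206514279443 -2.360832630940651
saddle z40 [array([484.1, -20.6,  40. ]), array([525.2, -20.6,  40. ])]
```

```bash
python3 -m pendant '[[[0,-0.01,0,0.9,1.1],[0,0,0,0.9,0],[0,0,0,0.9,0],[0,0,0,0.9,0],[0,0,0,0.7,0]]]' && python3 -m pendant '[[[0,0,0,0.2,0],[0,0,0,0,0]]]' && python3 - <<'E'
from h import *
to([502.7,-77.4,36.8],-1.0)
E
```

```text
t: 9.55
tcp_pos: [502.5, -77.5, 41.5]
tool_rot: [[1.0, -0.019, -0.0], [-0.019, -1.0, 0.0], [-0.0, -0.0, -1.0]]
force: [0.5, 0.6, -0.2]
opening: 0.148
t: 9.8
tcp_pos: [502.8, -77.6, 37.5]
tool_rot: [[1.0, -0.019, -0.0], [-0.019, -1.0, 0.0], [-0.0, -0.0, -1.0]]
force: [-0.2, -0.7, 0.6]
opening: 0.142
t 9.8 tcp [502.8 -77.6  37.5] ang -1.07 tilt [-0.  0. -1.] F [-0.2 -0.7  0.6] open 13.0
 shift/25: [-0.005 -0.006  0.029] turn: -0.07
```

```bash
python3 -m pendant '[[[0,0,0,0.05,0],[0,0,0,0,0],[18,0,0,0,0],[30,0,0,0,0],[34,0,0,0,0]]]' && python3 -m pendant '[[[34,0,0,-0.4,0],[34,0,0,-0.8,0],[34,0,0,-1,0],[34,0,0,-1,0],[34,0,0,-1,0]]]' && python3 -m pendant '[[[34,0,-1,-0.4,0],[34,0,-1,0,0],[34,0,-1,0,0]]]' &&  python3 - <<'E'
from h import *
to([496,223,150],0)
w=viewer.read_camera("wrist");save(w,"w3.png")
r=spot_point(w,"spindle");print([(q["score"],q["pixel"],atz(w,q["pixel"],36)) for q in r[:2]])
E
```

```text
t: 10.42
tcp_pos: [502.8, -77.5, 36.3]
tool_rot: [[1.0, -0.019, 0.0], [-0.019, -1.0, -0.0], [0.0, 0.0, -1.0]]
force: [-0.3, 0.6, 0.4]
opening: 0.365
t: 11.05
tcp_pos: [502.6, -77.5, 142.6]
tool_rot: [[1.0, -0.019, 0.0], [-0.019, -1.0, -0.0], [0.0, 0.0, -1.0]]
force: [1.1, -0.3, 0.3]
opening: 0.373
t: 11.42
tcp_pos: [504.1, -1.8, 152.1]
tool_rot: [[1.0, -0.019, 0.001], [-0.019, -1.0, -0.0], [0.001, 0.0, -1.0]]
force: [-0.4, -0.2, 0.7]
opening: 0.375
t 11.425 tcp [504.1  -1.8 152.1] ang -1.09 tilt [ 0.001 -0.    -1.   ] F [-0.4 -0.2  0.7] open 34.2
 shift/25: [-0.496 -8.984  0.082] turn: -1.09
[(0.98, [277.3, 316.6], array([499.3, -76.8,  36. ]))]
```

View pics/w3.png

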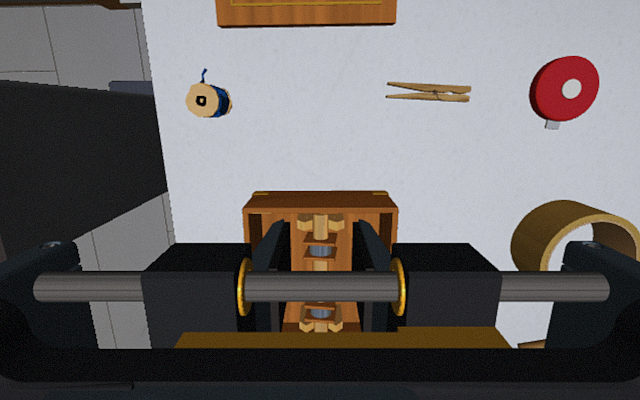

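The spindle lies in both notches, middle about (277,317), ends past both saddles (223 and 327). Next, the lids.

```bash
python3 -m pendant '[[[50,-0.1,-1,0,0],[50,-0.1,-1,0,0],[50,-0.1,-1,0,0],[50,-0.1,-1,0,0],[50,-0.1,-1,0,0]]]' && python3 -m pendant '[[[50,0,-1,0,0],[50,0,-1,0,0],[50,0,0,0,0]]]' &&  python3 - <<'E'
from h import *
to([496,223,150],0)
w=viewer.read_camera("wrist");save(w,"w4.png");np.savez("w4.npz",cm=w["camera_matrix"],c2w=w["cam_to_world"])
for n,z in(("knob_top",69),("collar_top",45),("outer_lid",13)):print(n,[(q["score"],q["pixel"],atz(w,q["pixel"],z)) for q in spot_point(w,n)[:2]])
E
```

```text
t: 12.15
tcp_pos: [494.0, 123.0, 151.6]
tool_rot: [[1.0, -0.019, 0.0], [-0.019, -1.0, -0.0], [0.0, -0.0, -1.0]]
force: [0.4, -0.8, -0.1]
opening: 0.548
t: 12.52
tcp_pos: [495.1, 173.2, 151.6]
tool_rot: [[1.0, -0.017, 0.0], [-0.017, -1.0, 0.0], [0.0, -0.0, -1.0]]
force: [-0.4, 0.5, 0.2]
opening: 0.546
t 12.525 tcp [495.1 173.2 151.6] ang -0.99 tilt [ 0.  0. -1.] F [-0.4  0.5  0.2] open 49.8
 shift/25: [ 0.003 -1.992  0.063] turn: -0.99
knob_top [(0.91, [144.2, 319.0], array([495.1, 223.7,  69. ]))]
collar_top []
outer_lid [(0.94, [138.8, 321.5], array([497. , 223.1,  13. ]))]
```

View pics/w4.png

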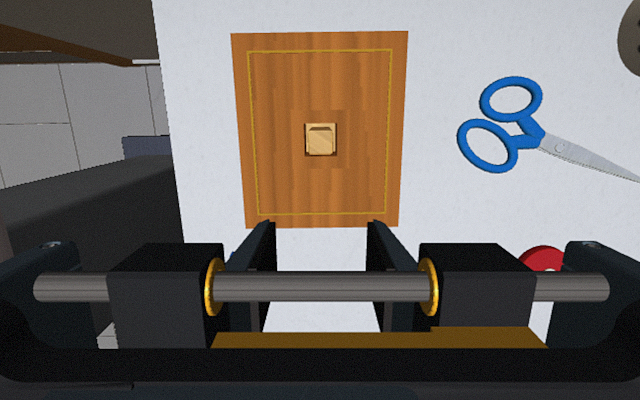

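The lid plate's corners are about (33,231), (30,409), (227,399), (224,246); the knob top is at (144,320).

```bash
python3 - <<'E'
from h import *
z=np.load("w4.npz");w=dict(camera_matrix=z["cm"],cam_to_world=z["c2w"])
im=cv2.imread("pics/w4.png");hsv=cv2.cvtColor(im,cv2.COLOR_BGR2HSV)
m=(hsv[:,:,1]>110)&(hsv[:,:,0]<22)
L=[];R=[];T=[]
for r in range(45,215,5):
    c=np.where(m[r,200:425])[0]+200;L.append(atz(w,(r,c[0]-.5),17)[:2]);R.append(atz(w,(r,c[-1]+.5),17)[:2])
T=[atz(w,(np.where(m[15:60,c])[0][0]+14.5,c),17)[:2] for c in range(245,402,6)]
B=[atz(w,(np.where(m[180:240,c])[0][-1]+180.5,c),17)[:2] for c in range(285,360,6)]
for n,a in(("L",L),("R",R)):
    a=np.array(a);f=np.polyfit(a[:,1],a[:,0],1);print(n,np.degrees(np.arctan(f[0])),np.polyval(f,223))
for n,a in(("T",T),("B",B)):
    a=np.array(a);f=np.polyfit(a[:,0],a[:,1],1);print(n,np.degrees(np.arctan(f[0])),np.polyval(f,496))
cv2.imwrite("pics/w4c.png",cv2.resize(im[95:185,270:370],None,fx=6,fy=6,interpolation=cv2.INTER_CUBIC))
E
```

```text
L 0.21705610012862783 423.79223010853275
R 0.34339650234662394 568.0090478126177
T -0.24869993893338274 309.27147130905325
B 0.09987331304718176 141.11684615438858
```

View pics/w4c.png

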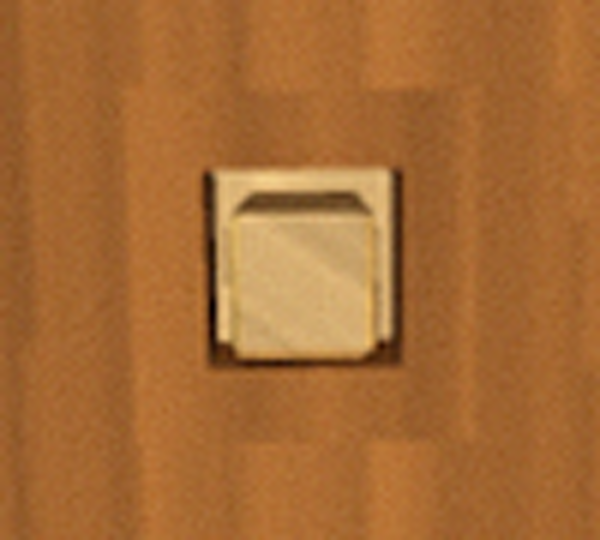

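The knob is centred in the collar's hole, its top around pixel (142.5,320.8) → (496.2, 224.9). The lid's yaw is about -0.3°.

```bash
python3 -m pendant '[[[40,0.01,-1,0,-0.7],[40,0,-1,0,0],[40,0,-0.07,0.7,0],[40,0,0,1,0],[40,0,0,1,0]]]' && python3 -m pendant '[[[40,0,0,0.8,0],[40,0,0,0.2,0],[40,0,0,0,0]]]' && python3 - <<'E'
from h import *
to([496.2,224.9,59],-0.3)
w=viewer.read_camera("wrist");save(w,"w5.png")
E
```

```text
t: 13.35
tcp_pos: [495.3, 223.2, 82.1]
tool_rot: [[1.0, -0.007, -0.001], [-0.007, -1.0, -0.0], [-0.001, 0.0, -1.0]]
force: [1.0, 0.0, 0.5]
opening: 0.439
t: 13.72
tcp_pos: [495.8, 224.2, 58.6]
tool_rot: [[1.0, -0.007, -0.0], [-0.007, -1.0, -0.0], [-0.0, 0.0, -1.0]]
force: [0.7, -0.8, 0.3]
opening: 0.438
t 13.725 tcp [495.8 224.2  58.6] ang -0.39 tilt [-0. -0. -1.] F [ 0.7 -0.8  0.3] open 40.0
 shift/25: [ 0.016 -0.03  -0.016] turn: -0.09
```

View pics/w5.png

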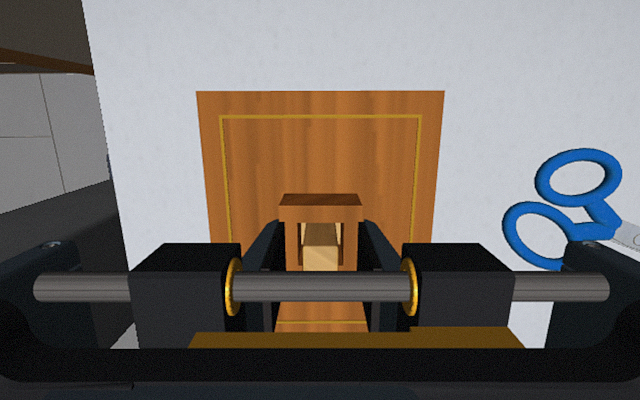

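Knob (~(255,320)) sits between the fingers, just above the collar. Gripping and lifting.

```bash
python3 -m pendant '[[[0,0,-0.02,0,0],[0,0,0,0,0],[0,0,0,0,0],[0,0,0,0,0],[0,0,0,0,0]]]' 50 && python3 -m pendant '[[[0,0,0,-0.1,0],[0,0,0,-0.3,0],[0,0,0,-0.6,0],[0,0,0,-0.8,0],[0,0,0,-0.9,0]]]' && python3 -m pendant '[[[0,0,0,-0.9,0],[0,0,0,-0.7,0],[0,0,0,0,0]]]' && python3 - <<'E'
from h import *
to([502.7,-77.4,150],-1.0)
E
```

```text
t: 14.4
tcp_pos: [496.0, 225.1, 59.1]
tool_rot: [[1.0, -0.006, 0.0], [-0.006, -1.0, 0.0], [0.0, -0.0, -1.0]]
force: [-2.5, -0.7, 6.4]
opening: 0.194
t: 15.02
tcp_pos: [495.7, 224.9, 127.6]
tool_rot: [[1.0, -0.006, 0.0], [-0.006, -1.0, 0.0], [0.0, -0.0, -1.0]]
force: [-0.3, -0.3, -1.8]
opening: 0.194
t: 15.4
tcp_pos: [496.5, 225.2, 167.7]
tool_rot: [[1.0, -0.007, 0.002], [-0.007, -1.0, 0.001], [0.002, -0.001, -1.0]]
force: [0.6, -0.2, -3.2]
opening: 0.196
t 15.4 tcp [496.5 225.2 167.7] ang -0.37 tilt [ 0.002  0.001 -1.   ] F [ 0.6 -0.2 -3.2] open 17.9
 shift/25: [ 0.327 12.104  0.697] turn: 0.63
```

```bash
python3 -m pendant '[[[0,0.03,0.4,0,0.6],[0,0.03,0.7,0,0],[0,0.03,0.9,0,0],[0,0.03,1,0,0],[0,0.03,1,0,0]]]' && python3 -m pendant '[[[0,0.03,1,0,0],[0,0.03,1,0,0],[0,0.03,1,0,0],[0,0.03,1,0,0],[0,0.03,1,0,0]]]' && python3 -m pendant '[[[0,0.02,1,0,0],[0,0,0.9,0,0],[0,0,0.7,0.2,0],[0,0,0.4,0.2,0],[0,0,0.1,0,0]]]' && python3 -m pendant '[[[0,0,0,0,0]]]' && python3 - <<'E'
from h import *
to([502.7,-77.4,111],-1.0)
S=sense()
w=viewer.read_camera("wrist");save(w,"w6.png");np.savez("w6.npz",cm=w["camera_matrix"],c2w=w["cam_to_world"],tcp=S["tcp_pos"])
E
```

```text
t: 16.02
tcp_pos: [497.3, 123.0, 165.5]
tool_rot: [[1.0, -0.017, -0.001], [-0.017, -1.0, -0.0], [-0.001, 0.0, -1.0]]
force: [0.7, 0.7, -1.6]
opening: 0.189
t: 16.65
tcp_pos: [498.7, -2.0, 165.5]
tool_rot: [[1.0, -0.018, -0.001], [-0.018, -1.0, -0.0], [-0.001, 0.0, -1.0]]
force: [-0.2, -0.5, -3.0]
opening: 0.194
t: 17.27
tcp_pos: [498.2, -78.0, 155.4]
tool_rot: [[1.0, -0.018, -0.001], [-0.018, -1.0, 0.0], [-0.001, -0.0, -1.0]]
force: [0.5, 0.8, -2.5]
opening: 0.191
t: 17.4
tcp_pos: [498.6, -77.5, 156.0]
tool_rot: [[1.0, -0.017, -0.0], [-0.017, -1.0, 0.0], [-0.0, -0.0, -1.0]]
force: [0.3, -0.4, -2.7]
opening: 0.191
t 17.4 tcp [498.6 -77.5 156. ] ang -0.97 tilt [-0.  0. -1.] F [ 0.3 -0.4 -2.7] open 17.4
 shift/25: [ 0.163 -0.006  1.802] turn: 0.03
```

View pics/w6.png

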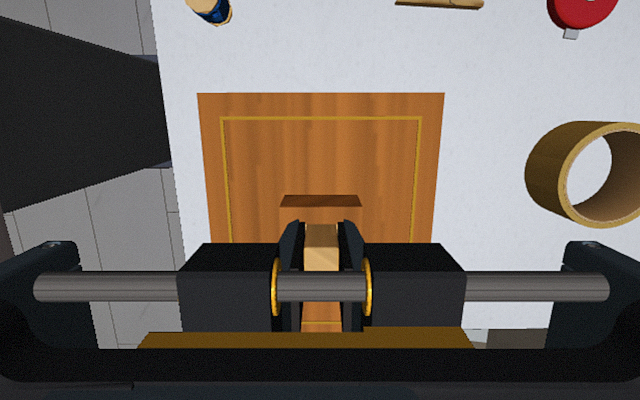

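Pair level in the grip: outer plate's far corners at (93,198) and (93,444). Checking its centre and yaw against the tool.

```bash
python3 - <<'E'
from h import *
z=np.load("w6.npz");w=dict(camera_matrix=z["cm"],cam_to_world=z["c2w"]);tc=z["tcp"];Z=tc[2]-42
im=cv2.imread("pics/w6.png");hsv=cv2.cvtColor(im,cv2.COLOR_BGR2HSV)
m=(hsv[:,:,1]>110)&(hsv[:,:,0]<22)
L=[];R=[]
for r in range(105,230,5):
    c=np.where(m[r,185:460])[0]+185;L.append(atz(w,(r,c[0]-.5),Z)[:2]);R.append(atz(w,(r,c[-1]+.5),Z)[:2])
T=[atz(w,(np.where(m[75:130,c])[0][0]+74.5,c),Z)[:2] for c in range(210,430,6)]
for n,a in(("L",L),("R",R)):
    a=np.array(a);f=np.polyfit(a[:,1],a[:,0],1);print(n,np.degrees(np.arctan(f[0])),np.polyval(f,tc[1])-tc[0])
a=np.array(T);f=np.polyfit(a[:,0],a[:,1],1);print("T",np.degrees(np.arctan(f[0])),np.polyval(f,tc[0])-tc[1]-84.5)
t=viewer.read_camera("top")
s=regions_of(t,"outer_lid")
for zz in(114,):print(rect(t,"outer_lid",zz))
E
```

```text
L 0.9869966325782723 -72.00719226245383
R 0.8875098134870693 72.3760846688943
T -0.9666750948846321 -0.2843700765847643
(0.95, ((555.8768310546875, -141.06930541992188), (48.38874053955078, 25.549060821533203), 89.13456726074219))
```

```bash
python3 -m pendant '[[[0,0.16,0,0.3,0],[0,0,0,0.5,0],[0,0,0,0.4,0],[0,0,0,0,0]]]' && python3 - <<'E'
from h import *
to([502.7,-77.4,111],-1.0)
E
```

```text
t: 18.1
tcp_pos: [501.9, -77.6, 125.0]
tool_rot: [[1.0, -0.017, -0.002], [-0.017, -1.0, 0.0], [-0.002, -0.0, -1.0]]
force: [0.6, -0.0, -3.0]
opening: 0.196
t 18.1 tcp [501.9 -77.6 125. ] ang -0.97 tilt [-0.002  0.    -1.   ] F [ 0.6 -0.  -3. ] open 17.8
 shift/25: [ 0.032 -0.007  0.559] turn: 0.03
```

```bash
python3 -m pendant '[[[0,0.02,0,0.2,0],[0,0,0,0.1,0],[0,0,0,0.1,0],[0,0,0,0.1,0],[0,0,0,0,0]]]' && python3 -m pendant '[[[0,0,0,0.04,0],[0,0,0,0.02,0],[0,0,0,0,0]]]'
```

```text
t: 18.73
tcp_pos: [503.1, -77.7, 113.6]
tool_rot: [[1.0, -0.017, -0.0], [-0.017, -1.0, 0.0], [-0.0, -0.0, -1.0]]
force: [-0.2, 0.1, -2.9]
opening: 0.192
t: 19.1
tcp_pos: [503.2, -77.7, 112.2]
tool_rot: [[1.0, -0.017, -0.0], [-0.017, -1.0, 0.0], [-0.0, -0.0, -1.0]]
force: [-0.1, -0.6, -2.9]
opening: 0.194
```

```bash
python3 -m pendant '[[[0,0,0,0.03,0],[0,0,0,0,0]]]' && python3 -m pendant '[[[0,0,0,0.03,0],[0,0,0,0,0]]]'
```

```text
t: 19.35
tcp_pos: [503.2, -77.7, 111.4]
tool_rot: [[1.0, -0.017, -0.0], [-0.017, -1.0, 0.0], [-0.0, -0.0, -1.0]]
force: [0.3, -0.1, -2.7]
opening: 0.195
t: 19.6
tcp_pos: [503.3, -77.7, 111.1]
tool_rot: [[1.0, -0.017, -0.0], [-0.017, -1.0, 0.0], [-0.0, -0.0, -1.0]]
force: [-3.9, 0.9, 8.2]
opening: 0.197
```

```bash
python3 -m pendant '[[[26,0,0,0,0],[34,0,0,0,0],[40,0,0,-0.1,0],[66,0,0,-0.4,0],[70,0,0,0,0]]]' && python3 -m pendant '[[[70,0,1,-1,0],[70,0,1,-1,0],[70,0,0,-0.6,0],[70,0,0,0,0]]]' && python3 - <<'E'
from h import *
to([502.7,-77.4,84],-1.0)
S=sense()
w=viewer.read_camera("wrist");save(w,"w7.png");np.savez("w7.npz",cm=w["camera_matrix"],c2w=w["cam_to_world"])
im=cv2.imread("pics/w7.png");hsv=cv2.cvtColor(im,cv2.COLOR_BGR2HSV);m=(hsv[:,:,1]>110)&(hsv[:,:,0]<22)
E
```

```text
t: 20.23
tcp_pos: [503.8, -77.8, 124.2]
tool_rot: [[1.0, -0.017, 0.002], [-0.017, -1.0, -0.0], [0.002, 0.0, -1.0]]
force: [-0.5, -0.3, 0.4]
opening: 0.628
t: 20.72
tcp_pos: [502.8, -127.5, 188.9]
tool_rot: [[1.0, -0.017, 0.002], [-0.017, -1.0, -0.0], [0.002, 0.0, -1.0]]
force: [0.3, 0.6, 0.3]
opening: 0.769
t 20.725 tcp [ 502.8 -127.5  188.9] ang -0.99 tilt [ 0.002 -0.    -1.   ] F [0.3 0.6 0.3] open 70.1
 shift/25: [-0.044 -2.007  4.197] turn: 0.01
```

View pics/w7.png

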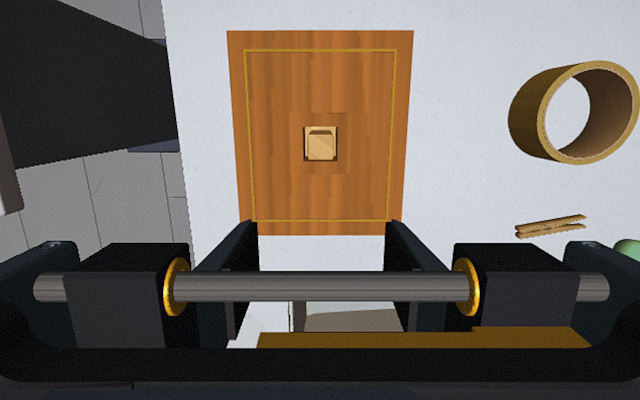

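The pair sits level on the box: plate corners (30,228), (30,413), (235,404), (233,236), knob (144,320). Measuring the pair's centre, level and yaw.

```bash
python3 - <<'E'
from h import *
z=np.load("w7.npz");w=dict(camera_matrix=z["cm"],cam_to_world=z["c2w"]);Z=69
im=cv2.imread("pics/w7.png");hsv=cv2.cvtColor(im,cv2.COLOR_BGR2HSV)
m=(hsv[:,:,1]>110)&(hsv[:,:,0]<22)
L=[];R=[]
for r in range(45,215,5):
    c=np.where(m[r,200:425])[0]+200;L.append(atz(w,(r,c[0]-.5),Z)[:2]);R.append(atz(w,(r,c[-1]+.5),Z)[:2])
T=[atz(w,(np.where(m[15:60,c])[0][0]+14.5,c),Z)[:2] for c in range(245,402,6)]
B=[atz(w,(np.where(m[200:245,c])[0][-1]+200.5,c),Z)[:2] for c in range(275,375,6)]
for n,a in(("L",L),("R",R)):
    a=np.array(a);f=np.polyfit(a[:,1],a[:,0],1);print(n,np.degrees(np.arctan(f[0])),np.polyval(f,-77.4))
for n,a in(("T",T),("B",B)):
    a=np.array(a);f=np.polyfit(a[:,0],a[:,1],1);print(n,np.degrees(np.arctan(f[0])),np.polyval(f,502.7))
print("knob",atz(w,(144,320.5),121),[atz(w,q["pixel"],121) for q in spot_point(w,"knob_top")[:1]])
to([502.7,-77.4,84],-1.0)
E
```

```text
L 0.9277994088870015 431.362048071527
R 0.9557444069486742 575.6018892762322
T -0.9363824537453221 6.243122194177166
B -1.0530260409683385 -161.76248145958337Traceback (most recent call last):
  File "<stdin>", line 14, in <module>
KeyError: 'shot'
```

```bash
python3 -m pendant '[[[70,0,-1,0,0],[70,0,-0.99,0,0],[70,0,0,0.5,0],[70,0,0,0.8,0],[70,0,0,0.8,0]]]' && python3 -m pendant '[[[70,0,0,0.8,0],[70,0,0,0.6,0],[70,0,0,0.4,0],[70,0,0,0.2,0],[70,0,0,0,0]]]' && python3 - <<'E'
from h import *
to([503.5,-77.8,84],-1.0)
E
```

```text
t: 21.4
tcp_pos: [502.6, -77.9, 133.9]
tool_rot: [[1.0, -0.016, -0.001], [-0.016, -1.0, 0.0], [-0.001, -0.0, -1.0]]
force: [0.3, -0.4, 0.1]
opening: 0.77
t: 22.02
tcp_pos: [503.3, -78.0, 85.6]
tool_rot: [[1.0, -0.017, -0.0], [-0.017, -1.0, 0.0], [-0.0, -0.0, -1.0]]
force: [-0.3, 0.1, 0.4]
opening: 0.765
t 22.025 tcp [503.3 -78.   85.6] ang -0.97 tilt [-0.  0. -1.] F [-0.3  0.1  0.4] open 69.8
 shift/25: [ 0.009 -0.009  0.066] turn: 0.03
```

```bash
python3 -m pendant '[[[40,0,0,0,0],[40,0,0,0,0],[40,0,0,0,0],[40,0,0,0,0],[40,0,0,0,0]]]' 40 && python3 -m pendant '[[[40,0,0,-0.1,0],[40,0,0,-0.2,0],[40,0,0,-0.2,0],[40,0,0,0,0]]]' && python3 - <<'E'
from h import *
to([503.5,-77.8,165],-1.0)
E
```

```text
t: 22.65
tcp_pos: [503.4, -78.0, 86.0]
tool_rot: [[1.0, -0.017, 0.0], [-0.017, -1.0, -0.0], [0.0, 0.0, -1.0]]
force: [-1.7, 0.9, 6.7]
opening: 0.501
t: 23.15
tcp_pos: [503.5, -78.0, 98.7]
tool_rot: [[1.0, -0.017, 0.001], [-0.017, -1.0, -0.0], [0.001, 0.0, -1.0]]
force: [-0.7, -0.3, -1.5]
opening: 0.502
t 23.15 tcp [503.5 -78.   98.7] ang -0.97 tilt [ 0.001 -0.    -1.   ] F [-0.7 -0.3 -1.5] open 45.8
 shift/25: [ 2.000e-03 -8.000e-03 -2.652e+00] turn: 0.03
```

```bash
python3 -m pendant '[[[40,0,0,-0.3,0],[40,0,0,-0.4,0],[40,0,0,-0.5,0],[40,0,0,-0.5,0],[40,0,0,-0.5,0]]]' && python3 -m pendant '[[[40,0,0,-0.5,0],[40,0,0,-0.2,0],[40,0,0,-0.1,0],[40,0,0,0,0],[40,0,0,0,0]]]' && python3 - <<'E'
from h import *
to([503.5,-77.8,172],-1.0)
s=viewer.read_camera("scene");w=viewer.read_camera("wrist")
a=cv2.resize(s["color"][120:270,230:430],(800,600));cv2.imwrite("pics/s8.png",a[:,:,::-1])
for n in("inner_lid","outer_lid","knob_top"):print(n,[(round(q["score"],2),q["pixel"]) for q in spot_point(s,n)[:2]])
print(proj(s,[503.5,-77.8,121]),proj(s,[503.5,-77.8,60]))
print(sense()["qvel"])
E
```

```text
t: 23.78
tcp_pos: [503.3, -78.0, 154.3]
tool_rot: [[1.0, -0.017, 0.0], [-0.017, -1.0, -0.0], [0.0, 0.0, -1.0]]
force: [0.4, 0.3, -0.2]
opening: 0.501
t: 24.4
tcp_pos: [503.0, -77.9, 172.8]
tool_rot: [[1.0, -0.017, -0.001], [-0.017, -1.0, 0.0], [-0.001, -0.0, -1.0]]
force: [-0.2, -0.6, -1.3]
opening: 0.503
t 24.4 tcp [503.  -77.9 172.8] ang -0.98 tilt [-0.001  0.    -1.   ] F [-0.2 -0.6 -1.3] open 45.8
 shift/25: [ 0.021 -0.006  0.032] turn: 0.02
inner_lid [(0.7, [207.0, 310.8])]
outer_lid [(0.93, [177.8, 312.0])]
knob_top [(0.68, [187.6, 316.5])]
(np.float64(187.64887622317764), np.float64(314.81135340713223)) (np.float64(204.34088960294451), np.float64(315.00649054699994))
[ 2.80186250e-04 -2.23787622e-03  1.01662314e-03  3.56674494e-04
 -5.48269040e-05 -1.31850463e-03]
```

View pics/s8.png

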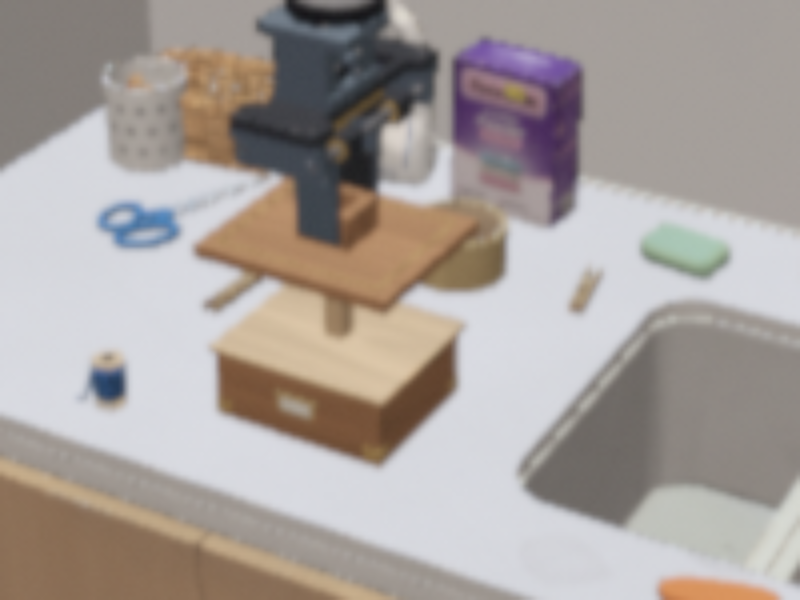

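The inner lid sits squarely on the box. The outer lid hangs level above the knob (crop about (245,335)), about 87 mm up, and the spool and peg look undisturbed.

```bash
python3 - <<'E'
from h import *
print(arm.sign_off())
E
```

```text
the job is handed in; nothing more can be done
None
```

The job is done and handed in at about 24.5 s of the 54 s allowed.

- **Spindle:** it was laid in both notches and let go. The picture afterwards shows it lying in both saddles with its ends past them.
- **Lid pair:** it was carried by the knob and lowered until contact, at the seated height within about 0.2 mm. The outer lid measured about 0.8 mm off the box centre in x and 0.4 mm in y. Its yaw was about -0.95°, against roughly -1° for the box.
- **Outer lid:** it was lifted by its collar about 87 mm, where 63 mm are needed. At hand-in it was held level and still with a 40 N grip and a load of about 1.4 N, so only that lid is in the hand.
- **Last scene view:** the inner lid is on the box, with the spool, peg and brush where they were.

**Checks that failed or gave nothing:**
- The box point detections found nothing while the gripper covered the box, so I fitted the box's rim edges instead.
- A top-view region for the carried outer lid was wrong, so I ignored it.
- One knob check on the seated pair stopped on a script error. The plate edges and the final scene view stood in for it.

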